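Check the yellow valve for sticking

ROBOT

A 6-joint arm with a two-finger parallel gripper is mounted at the origin on a cart in front of the work surface, level with it; the furniture and walls round the work are solid. World frame = base frame: x ahead of the robot, y to its left, z up, the work surface at z = 0. Lengths are in m, angles in degrees, forces in N, time in s.
With the tool pointing down it reaches from about 0.3 to 0.75 m from the base axis. Payload 8.5 kg.
Tool frame: the origin (TCP) lies on the centre line of the jaws, within the pads' length; the fingertips stand 17 mm ahead of it and the grasp point (between the pads) lies 2 mm behind it (env.tip_extent is the distance from the TCP to the fingertips, in m); z points along the fingers, y is the direction in which the jaws open and shut (so a half turn about z gives the same grasp; the last joint's range is limited). The gripper opens to 85 mm and grips with 20 to 120 N. Pads are 22 mm wide; open, the fingers measure 114 mm over their backs; the gripper's body (76 mm by 85 mm) begins 54 mm behind the grasp point. The pads swing forward as they close: fully open they stand 13 mm farther back than shut.
Start: joints at [-12.336, 21.807, 74.336, -0, 83.858, -12.336], TCP at [0.55, 0, 0.248] pointing down, gripper open.
Joint ranges: [-178.18, 178.18], [-50.72, 133.34], [12.68, 142.11], [-81.47, 261.47], [9.98, 163.14], [-165.26, 165.26]. Speed limits (degrees/s): [136.94, 136.94, 180, 180, 180, 180].

INTERFACE

Orientations are given as a 3x3 rotation matrix whose columns are the frame's x, y, z axes.
In Python, from rig import telemetry, get_image, camera_params, close_job, env gives the robot as it stands.
- The arm moves only by the tool apply_moves, never from a script. Its argument "motion" is a list of rows, each an object of numbers: "tx", "ty", "tz": the shift along the tool's x, y, z in cm; "turn": the turn about the tool's z in degrees; "jaw": the gripper's target within -1 to 1 (fully open at 1, half-way at 0, shut at -1). In form: [{"tx": .., "ty": .., "tz": .., "turn": .., "jaw": ..}, ...]. A call has 1 to 5 rows; each row is the pose to reach, as a shift and turn from the pose measured when the call began, along the tool's axes at that moment; what a row does not reach only later rows make up. A row lasts 1/12 s, in which the tool goes at most 41.7 mm and 7.16 degrees, less where a joint would pass 70% of its speed; a pose out of reach is approached as far as the arm can. A call with a gripper value outside its range is refused whole. The fingers move at their own pace and stop on an object; "squeeze" is the grip in N (left out, the last holds). Time passes only in rows, so rows that repeat a pose let the fingers close. It gives the time, the measured TCP pose, the force and the opening at its end, in the units of the state.
- telemetry.observe(): the state, without advancing time (a new reading comes with each control period).
- get_image(name): name is "scene" or "side" or "wrist"; returns (picture, depth): 400x640x3 uint8, red, green, blue; 400x640 float32, m along the optical axis (not along the pixel's ray), 0 where there is no reading.
- camera_params(name): a dict with "fx", "fy", "cx", "cy" (pixels), "rvec" (rotation vector, rad) and "tvec" (3), from world to camera coordinates, as OpenCV has them. Camera axes: x right, y down, z forward; pixel columns grow to the right and rows downward; lengths in m; the calibration is good to about 2 mm. A picture is of the moment at which its call begins: read the wrist's pose just before it. camera_params takes no time and is no camera call; for the wrist camera it gives the pose at the moment of the call.
- close_job(): hands the job in, once; it reports no verdict.
The state is a dict: "time_s": time; "q": joint angles; "qvel": joint speeds; "joint_efforts": joint torques, N m; "position": TCP position; "tool_rot": TCP orientation; "ft_force": force on the tool from outside, world axes, zero at the start; "wrist_torque": the same for the moment, N m; "grip_width": finger opening in m.
Only numpy, scipy, OpenCV 4.12 (cv2) and the standard library are available. Lean on these libraries where they do the work, as an engineer would, in place of code of your own. Each camera call takes 0.05 s, during which the arm holds its last target. There are 200 camera calls.

TASK

Check that the yellow-capped valve in the grey valve block moves freely: with the fingertips press its cap gently straight down at least half-way, keep it pressed for about two seconds, then let it spring fully back up and withdraw. Only press it, lift nothing, and leave the blue and red caps and the loose piston, spring and pin alone.

Things in the scene. Friction and masses are not known exactly. Their poses are not given: they have to be found in the camera images.
- valve_block: Grey cast valve block, 78 x 196 x 45 mm, bolted to the bench, with three spring-loaded valves in a row along its length. Origin at the centre of its underside; its y axis runs along the row, z up. The caps' order along the row varies.
- valve_yellow: The whole yellow-capped valve: dark steel hexagon 34 mm across corners and 9 mm high, brass collar, steel stem and yellow round plastic cap 30 mm across and 14 mm high. Fixed in the valve block. Origin at the centre of its underside, on the top face of the block (45 mm above the bench); z up.
- cap_yellow (a point): Centre of the flat top of the yellow cap, about 88 mm above the bench when up; it goes down with the cap. This is the one to press. Neighbouring caps stand 64 mm apart, centre to centre.
- plunger_yellow (a joint): How far the yellow cap is pushed down, in m: 0 is fully up, 0.012 fully in. A spring pushes it back up: about 1.5 N to start it moving, 3 N half-way, 4.5 N fully in.
- valve_blue: The whole blue-capped valve: dark steel hexagon 34 mm across corners and 9 mm high, brass collar, steel stem and blue round plastic cap 30 mm across and 14 mm high. Fixed in the valve block. Origin at the centre of its underside, on the top face of the block (45 mm above the bench); z up.
- cap_blue (a point): Centre of the flat top of the blue cap, about 88 mm above the bench when up; it goes down with the cap. To be left alone. Neighbouring caps stand 64 mm apart, centre to centre.
- plunger_blue (a joint): How far the blue cap is pushed down, in m: 0 is fully up, 0.012 fully in. A spring pushes it back up: about 1.5 N to start it moving, 3 N half-way, 4.5 N fully in.
- valve_red: The whole red-capped valve: dark steel hexagon 34 mm across corners and 9 mm high, brass collar, steel stem and red round plastic cap 30 mm across and 14 mm high. Fixed in the valve block. Origin at the centre of its underside, on the top face of the block (45 mm above the bench); z up.
- cap_red (a point): Centre of the flat top of the red cap, about 88 mm above the bench when up; it goes down with the cap. To be left alone. Neighbouring caps stand 64 mm apart, centre to centre.
- plunger_red (a joint): How far the red cap is pushed down, in m: 0 is fully up, 0.012 fully in. A spring pushes it back up: about 1.5 N to start it moving, 3 N half-way, 4.5 N fully in.
- piston_mid (a point): Loose light-grey piston standing on the bench beside the right end of the block, 66 x 63 x 54 mm; the point is its centre, half-way up. To be left alone.
- valve_spring_mid (a point): Loose steel coil spring standing on the bench in front of the block, 28 mm across, 42 mm high; the point is its centre, half-way up. To be left alone.
- wrist_pin_mid (a point): Loose steel piston pin standing on the bench in front of the block, 18 mm across, 46 mm high; the point is its centre, half-way up. To be left alone.

How it is judged (in metres and radians):
On the way:
1. the yellow cap is pressed in by the fingers, at least 4 mm, for 1.4 s without a break (value of joint plunger_yellow above 0.004 m and contact force between the fingers and valve_yellow above 0.5 N), for 1.4 s.
At the end, for the whole second after the job is handed in: All three caps are fully up (within 1.5 mm), and the piston, spring and pin stand within 10 mm of where they were (value of joint each of plunger_yellow, plunger_blue, plunger_red below 0.0015 m and distance of each of piston_mid, valve_spring_mid, wrist_pin_mid from where it was at the start of the episode below 0.01 m); the robot touches nothing.
It fails at once if the blue cap is pushed in more than 1.5 mm, or its valve is hit with more than 3 N (value of joint plunger_blue above 0.0015 m or contact force between anything else and valve_blue above 3 N).
It fails at once if the red cap is pushed in more than 1.5 mm, or its valve is hit with more than 3 N (value of joint plunger_red above 0.0015 m or contact force between anything else and valve_red above 3 N).
It fails at once if the yellow valve is pressed with more than 20 N (contact force between anything else and valve_yellow above 20 N).
It fails at once if the robot strikes the valve block with more than 15 N (contact force between any of the fingers, the arm and valve_block above 15 N).
It fails at once if the piston, spring or pin is moved or lifted by more than 10 mm, or tipped (distance of any of piston_mid, valve_spring_mid, wrist_pin_mid from where it was at the start of the episode above 0.01 m or angle between any of piston_mid, valve_spring_mid, wrist_pin_mid's own z axis and vertical above 0.3 rad).
It also fails if it takes over 32 s, if anything falls off the work surface, if the arm or the gripper's body presses on something with over 40 N, if the wrist force passes 120 N, or if a joint passes its speed limit or range.

## Working session

There is one attempt and no reset: what is moved stays moved. The work goes in short steps, Python scripts to look and compute and a tool call to move; the robot and the scene stay as the last step left them, time stands still between calls to the robot, and variables do not carry over. Pictures are saved under pics/ and viewed, about 8 in all and at most 12, crops included, and the job is handed in when it is done.

Besides the shell and the picture viewer there is one more tool, called after "Call:" as name(argument=value, ...) on one line, values as JSON. apply_moves: Moves the arm, as the interface text tells. Its arguments: {"type":"object","properties":{"motion":{"type":"array"},"squeeze":{"type":"number"}},"required":["motion"]}

```bash
mkdir -p pics; cat > h.py <<'E'
import numpy as np, cv2
from rig import telemetry, get_image, camera_params, close_job, env
def cam(n):
    p=camera_params(n); R=cv2.Rodrigues(np.array(p["rvec"],float))[0]; return p,R,np.array(p["tvec"],float).ravel()
def ray(c,u,v,z):
    p,R,t=c; d=R.T@np.array([(u-p["cx"])/p["fx"],(v-p["cy"])/p["fy"],1]); o=-R.T@t
    return o+d*(z-o[2])/d[2]
def back(c,u,v,D):
    p,R,t=c; return R.T@(np.array([(u-p["cx"])/p["fx"]*D,(v-p["cy"])/p["fy"]*D,D])-t)
E
python3 - <<'E'
from h import *
s=telemetry.observe(); print(s["time_s"],s["position"],s["tool_rot"],s["grip_width"],env.tip_extent)
for n in("scene","side","wrist"):
    c=cam(n); im,d=get_image(n); cv2.imwrite(f"pics/{n}0.png",im[:,:,::-1])
    h=cv2.cvtColor(im,cv2.COLOR_RGB2HSV)
    for nm,lo,hi in(("yellow",20,35),("blue",100,125),("red",0,6)):
        m=cv2.inRange(h,(lo,120,70),(hi,255,255))
        k,l,st,ce=cv2.connectedComponentsWithStats(m)
        for i in range(1,k):
            if st[i,4]>80:
                u,v=ce[i]; D=np.median(d[l==i]); print(n,nm,st[i],ce[i].round(1),D,back(c,u,v,D).round(4),ray(c,u,v,.088).round(4))
E
```

```text
0.0 [5.49716774e-01 5.76640177e-05 2.47701624e-01] [[ 3.63200875e-05  9.99998908e-01 -1.47711827e-03]
 [ 9.99999944e-01 -3.58276845e-05  3.33378843e-04]
 [ 3.33325557e-04 -1.47713029e-03 -9.99998853e-01]] 0.0855557752581198 0.017
scene yellow [326 125  28  31 478] [341.4 140.1] 1.0479419 [0.7408 0.1121 0.0614] [0.7068 0.091  0.088 ]
scene yellow [276 180  12  17 149] [281.4 186.8] 0.8782036 [0.4791 0.1034 0.0813] [0.4733 0.098  0.088 ]
scene yellow [473 244  42  40 891] [492.3 265.5] 0.74362016 [ 0.5598 -0.3524  0.0538] [ 0.5269 -0.3525  0.088 ]
scene yellow [ 559  325   50   39 1068] [581.4 342.7] 0.64076185 [ 0.4971 -0.5222  0.0416] [ 0.4581 -0.5095  0.088 ]
scene blue [ 88  50  33  24 158] [103.2  64.1] 2.0600326 [ 0.9427  1.743  -0.1981] [0.62   1.0353 0.088 ]
scene blue [  88  104   51   67 1225] [104.  145.5] 2.2857203 [ 0.7839  1.7778 -0.6408] [0.3334 0.5736 0.088 ]
scene blue [253 170  14  11 125] [259.4 174.8] 0.90342873 [0.4783 0.169  0.0859] [0.4765 0.167  0.088 ]
scene blue [495 184  38  60 730] [512.  222.4] 0.68875885 [ 0.5808 -0.3503  0.1532] [ 0.6589 -0.3496  0.088 ]

[... 2600 characters left out ...]
9.7] 0.8633267 [0.4817 0.036  0.0842] [0.4755 0.0279 0.088 ]
side red [382 204  80  67 839] [421.7 245.7] 0.84454143 [ 0.5681 -0.0829  0.0177] [ 0.4573 -0.1821  0.088 ]
side red [468 240  79  45 786] [513.3 265.1] 0.7300086 [ 0.5877 -0.2384  0.0398] [ 0.5041 -0.2892  0.088 ]
side red [520 272  24  19 234] [531.8 281.1] 0.7457938 [ 0.6171 -0.2527  0.0103] [ 0.4868 -0.3253  0.088 ]
side red [631 296   9  19 118] [635.9 305.4] 0.6736988 [ 0.6587 -0.3765  0.0146] [ 0.5261 -0.4214  0.088 ]
wrist yellow [ 220   33   38   40 1188] [238.2  52.7] 0.26350537 [0.487  0.1075 0.0882] [0.4869 0.1075 0.088 ]
wrist red [230 117  35  35 945] [247.1 133.6] 0.28192675 [0.49   0.045  0.0881] [0.49  0.045 0.088]
```

View pics/scene0.png

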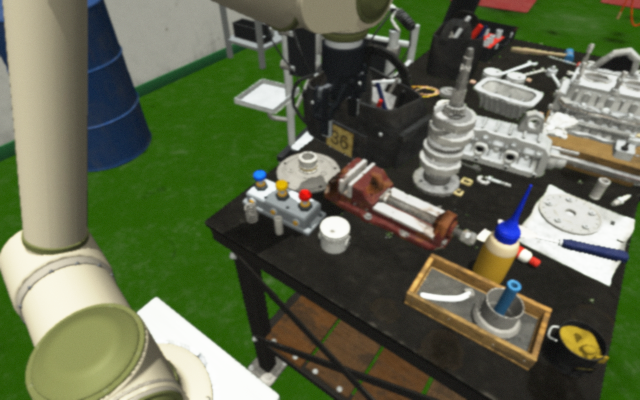

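View pics/wrist0.png

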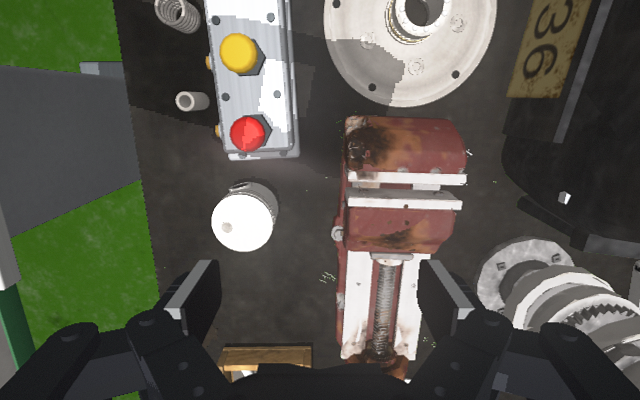

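The wrist view shows the red cap at (247,133), yellow at (238,53) and the piston at (244,218). The scene view shows yellow in the middle of the row. The jaws close across the row, which suits a press with shut fingertips.

Call:
apply_moves(motion=[{"tx": 2.1,"ty": -1.2,"tz": 0,"turn": 0,"jaw": -1},{"tx": 4.3,"ty": -2.5,"tz": 0,"turn": 0,"jaw": -1},{"tx": 6.4,"ty": -3.8,"tz": 0,"turn": 0,"jaw": -1},{"tx": 8.6,"ty": -5,"tz": 1,"turn": 0,"jaw": -1},{"tx": 10.7,"ty": -6.2,"tz": 2,"turn": 0,"jaw": -1}], squeeze=20)

```text
time_s: 0.57
position: [0.4872, 0.108, 0.2279]
tool_rot: [[0.0, 1.0, -0.0], [1.0, -0.0, 0.0], [0.0, -0.0, -1.0]]
ft_force: [1.0, 0.5, -0.1]
grip_width: 0.0257
```

Call:
apply_moves(motion=[{"tx": 0.2,"ty": -0.1,"tz": 2,"turn": 0,"jaw": -1},{"tx": 0.2,"ty": -0.1,"tz": 4,"turn": 0,"jaw": -1},{"tx": 0.2,"ty": -0.1,"tz": 5,"turn": 0,"jaw": -1},{"tx": 0.2,"ty": -0.1,"tz": 5,"turn": 0,"jaw": -1},{"tx": 0.2,"ty": -0.1,"tz": 5,"turn": 0,"jaw": -1}])

```text
time_s: 0.98
position: [0.4861, 0.11, 0.1778]
tool_rot: [[0.0, 1.0, -0.001], [1.0, -0.0, 0.0], [0.0, -0.001, -1.0]]
ft_force: [-0.1, 0.9, 0.7]
grip_width: -0.0005
```

```bash
cat > look.py <<'E'
from h import *; import sys
s=telemetry.observe(); print(s["time_s"],s["position"],s["tool_rot"][:,2] if hasattr(s["tool_rot"],"shape") else s["tool_rot"],s["grip_width"],s["ft_force"])
for n in sys.argv[2:]:
    c=cam(n); im,d=get_image(n); cv2.imwrite(f"pics/{n}{sys.argv[1]}.png",im[:,:,::-1])
    h=cv2.cvtColor(im,cv2.COLOR_RGB2HSV)
    for nm,lo,hi in(("yellow",20,35),("blue",100,125),("red",0,6)):
        m=cv2.inRange(h,(lo,120,70),(hi,255,255)); k,l,st,ce=cv2.connectedComponentsWithStats(m)
        for i in range(1,k):
            D=np.median(d[l==i]); P=back(c,*ce[i],D)
            if st[i,4]>60 and abs(P[0]-.487)<.03 and .02<P[1]<.2: print(n,nm,st[i],ce[i].round(1),P.round(4))
E
python3 look.py 1 wrist side scene
```

```text
0.9833 [0.48610061 0.10999931 0.17780744] [-1.10207474e-03  3.10775544e-04 -9.99999344e-01] -0.0005202760411319915 [-0.05830982  0.86389655  0.6901989 ]
wrist yellow [ 297  190   42   42 1374] [317.3 210.5] [0.4856 0.1106 0.0877]
wrist blue [ 290   94   45   47 1650] [312.1 116.5] [0.4825 0.1726 0.0883]
side yellow [304 185  17  12 180] [312.1 190.4] [0.4792 0.1001 0.0836]
side blue [284 177  15  11 147] [291.  182.1] [0.4765 0.1641 0.0832]
side red [327 194  17  12 171] [335.4 199.7] [0.4819 0.0363 0.0841]
scene yellow [275 180  13  17 155] [281.1 186.6] [0.4789 0.1041 0.0816]
scene blue [254 170  13  11 111] [259.6 175.2] [0.4777 0.1679 0.0857]
scene red [298 190  15  11 127] [304.8 194.8] [0.4839 0.0405 0.0863]
```

Call:
apply_moves(motion=[{"tx": 0,"ty": -0.05,"tz": 2,"turn": 0,"jaw": -1},{"tx": 0,"ty": -0.05,"tz": 4,"turn": 0,"jaw": -1},{"tx": 0,"ty": -0.05,"tz": 5.5,"turn": 0,"jaw": -1},{"tx": 0,"ty": -0.05,"tz": 6.2,"turn": 0,"jaw": -1},{"tx": 0,"ty": -0.05,"tz": 6.2,"turn": 0,"jaw": -1}])

```text
time_s: 1.55
position: [0.4859, 0.1098, 0.1161]
tool_rot: [[0.001, 1.0, -0.0], [1.0, -0.001, 0.0], [0.0, -0.0, -1.0]]
ft_force: [-0.2, -0.1, 0.7]
grip_width: -0.0001
```

```bash
python3 look.py 2 wrist side scene; python3 -c "
import cv2
a=cv2.imread('pics/side2.png')[100:250,220:440];b=cv2.imread('pics/scene2.png')[100:250,180:400]
cv2.imwrite('pics/c2.png',cv2.resize(cv2.vconcat([a,b]),None,fx=2,fy=2))"
```

```text
1.55 [0.4859409  0.10984887 0.11612676] [-1.75115342e-04  3.18144211e-04 -9.99999934e-01] -0.00012068661889131586 [-0.21745498 -0.12854311  0.66538688]
wrist yellow [ 289  216   57   43 1484] [316.3 236.8] [0.4854 0.1171 0.0867]
wrist blue [ 279   92   63   64 3161] [309.6 123.1] [0.4825 0.1728 0.0883]
wrist red [311 338  17  32 406] [318.9 354.5] [0.4867 0.0474 0.0889]
side yellow [304 185  17  12 180] [312.1 190.4] [0.4794 0.1004 0.0835]
side blue [284 177  15  11 145] [291.  182.1] [0.4759 0.1631 0.0836]
side red [327 194  17  12 171] [335.4 199.7] [0.4818 0.0361 0.0841]
scene yellow [275 179  13  18 155] [281.1 186.6] [0.4789 0.1041 0.0818]
scene blue [254 170  13  11 111] [259.6 175.2] [0.4777 0.1679 0.0856]
scene red [298 190  15  11 128] [304.6 194.7] [0.484  0.0409 0.0862]
```

View pics/c2.png

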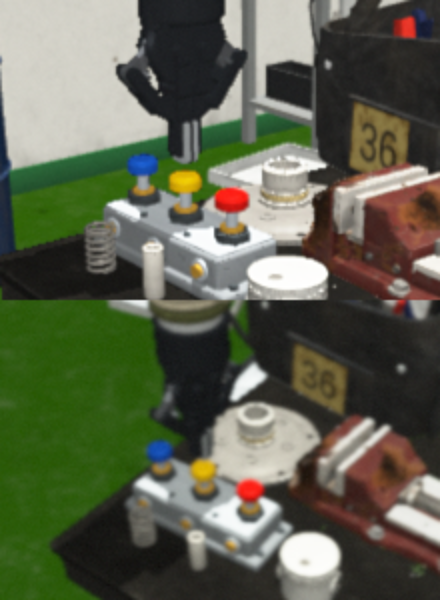

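View pics/wrist2.png

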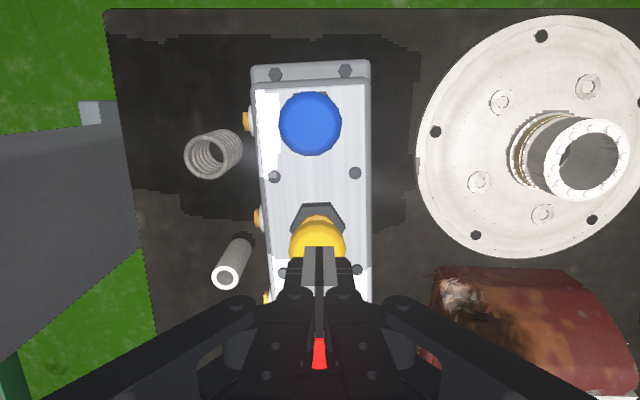

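The side crop (top half) shows the shut tips at about (185,155), just above the yellow cap at (185,182). The wrist view shows the tips over the yellow cap at (317,240). There is a gap of about 11 mm, so I'm pressing gently.

Call:
apply_moves(motion=[{"tx": 0,"ty": 0,"tz": 0.5,"turn": 0,"jaw": -1},{"tx": 0,"ty": 0,"tz": 0.8,"turn": 0,"jaw": -1},{"tx": 0,"ty": 0,"tz": 1.0,"turn": 0,"jaw": -1},{"tx": 0,"ty": 0,"tz": 1.2,"turn": 0,"jaw": -1},{"tx": 0,"ty": 0,"tz": 1.4,"turn": 0,"jaw": -1}])

```text
time_s: 2.12
position: [0.4869, 0.1099, 0.1037]
tool_rot: [[0.0, 1.0, 0.004], [1.0, -0.0, 0.0], [0.0, 0.004, -1.0]]
ft_force: [0.2, 0.9, 2.2]
grip_width: 0.0002
```

Call:
apply_moves(motion=[{"tx": 0,"ty": 0,"tz": 0.15,"turn": 0,"jaw": -1},{"tx": 0,"ty": 0,"tz": 0.3,"turn": 0,"jaw": -1},{"tx": 0,"ty": 0,"tz": 0.45,"turn": 0,"jaw": -1},{"tx": 0,"ty": 0,"tz": 0.5,"turn": 0,"jaw": -1},{"tx": 0,"ty": 0,"tz": 0.5,"turn": 0,"jaw": -1}])

```text
time_s: 2.53
position: [0.4869, 0.1099, 0.0987]
tool_rot: [[0.0, 1.0, 0.003], [1.0, -0.0, 0.0], [0.0, 0.003, -1.0]]
ft_force: [-0.6, -0.1, 2.4]
grip_width: -0.0001
```

```bash
python3 look.py 3 wrist side; python3 -c "
import cv2
a=cv2.imread('pics/side3.png')[130:230,240:400]
cv2.imwrite('pics/c3.png',cv2.resize(a,None,fx=4,fy=4))"
```

```text
2.5333 [0.48688266 0.10991478 0.09873016] [ 3.42904380e-03  2.57499861e-04 -9.99994088e-01] -5.6494937271077893e-05 [-0.5785336  -0.08177618  2.44165966]
wrist yellow [ 285  227   60   41 1072] [312.1 242.5] [0.4845 0.1187 0.0795]
wrist blue [ 271   91   71   71 3921] [306.1 125.8] [0.4826 0.1731 0.0882]
wrist red [311 345  17  25 316] [318.8 357.7] [0.4877 0.0582 0.0858]
side yellow [304 189  17  11 151] [312.1 194.4] [0.4785 0.0995 0.0765]
side blue [284 177  15  11 145] [290.9 182.1] [0.4762 0.1639 0.0833]
side red [327 194  17  12 171] [335.4 199.7] [0.4817 0.036  0.0842]
```

View pics/c3.png

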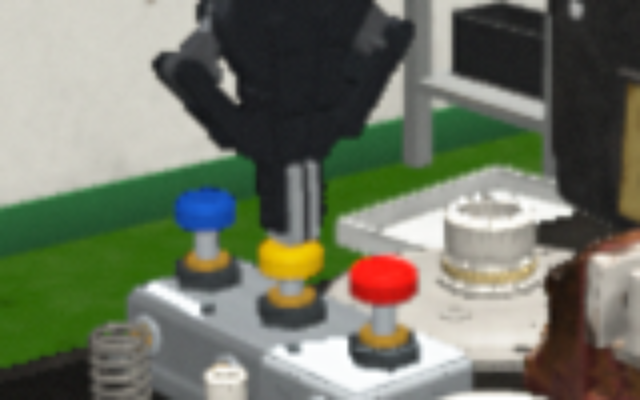

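The tips are on the yellow cap at (290,250) in the crop. It has gone down about 6–7 mm, and red and blue haven't moved. I'll press a little deeper, then hold.

Call:
apply_moves(motion=[{"tx": 0,"ty": 0,"tz": 0.1,"turn": 0,"jaw": -1},{"tx": 0,"ty": 0,"tz": 0.15,"turn": 0,"jaw": -1},{"tx": 0,"ty": 0,"tz": 0.15,"turn": 0,"jaw": -1},{"tx": 0,"ty": 0,"tz": 0.15,"turn": 0,"jaw": -1},{"tx": 0,"ty": 0,"tz": 0.15,"turn": 0,"jaw": -1}])

```text
time_s: 3.05
position: [0.4869, 0.1099, 0.0974]
tool_rot: [[0.0, 1.0, 0.004], [1.0, -0.0, 0.0], [0.0, 0.004, -1.0]]
ft_force: [-1.4, 0.4, 3.8]
grip_width: 0.0001
```

Call:
apply_moves(motion=[{"tx": 0,"ty": 0,"tz": 0,"turn": 0,"jaw": -1},{"tx": 0,"ty": 0,"tz": 0,"turn": 0,"jaw": -1},{"tx": 0,"ty": 0,"tz": 0,"turn": 0,"jaw": -1},{"tx": 0,"ty": 0,"tz": 0,"turn": 0,"jaw": -1},{"tx": 0,"ty": 0,"tz": 0,"turn": 0,"jaw": -1}])

```text
time_s: 3.47
position: [0.4869, 0.1099, 0.0974]
tool_rot: [[0.0, 1.0, 0.004], [1.0, -0.0, 0.0], [0.0, 0.004, -1.0]]
ft_force: [-1.6, -0.2, 3.6]
grip_width: 0.0
```

Call:
apply_moves(motion=[{"tx": 0,"ty": 0,"tz": 0,"turn": 0,"jaw": -1},{"tx": 0,"ty": 0,"tz": 0,"turn": 0,"jaw": -1},{"tx": 0,"ty": 0,"tz": 0,"turn": 0,"jaw": -1},{"tx": 0,"ty": 0,"tz": 0,"turn": 0,"jaw": -1},{"tx": 0,"ty": 0,"tz": 0,"turn": 0,"jaw": -1}])

```text
time_s: 3.88
position: [0.4869, 0.1099, 0.0974]
tool_rot: [[0.0, 1.0, 0.003], [1.0, -0.0, 0.0], [0.0, 0.003, -1.0]]
ft_force: [-1.5, -0.1, 2.4]
grip_width: 0.0002
```

Call:
apply_moves(motion=[{"tx": 0,"ty": 0,"tz": 0,"turn": 0,"jaw": -1},{"tx": 0,"ty": 0,"tz": 0,"turn": 0,"jaw": -1},{"tx": 0,"ty": 0,"tz": 0,"turn": 0,"jaw": -1},{"tx": 0,"ty": 0,"tz": 0,"turn": 0,"jaw": -1},{"tx": 0,"ty": 0,"tz": 0,"turn": 0,"jaw": -1}])

```text
time_s: 4.3
position: [0.4869, 0.1099, 0.0974]
tool_rot: [[0.0, 1.0, 0.004], [1.0, -0.0, 0.0], [0.0, 0.004, -1.0]]
ft_force: [-1.0, -0.8, 3.5]
grip_width: -0.0003
```

Call:
apply_moves(motion=[{"tx": 0,"ty": 0,"tz": 0,"turn": 0,"jaw": -1},{"tx": 0,"ty": 0,"tz": 0,"turn": 0,"jaw": -1},{"tx": 0,"ty": 0,"tz": 0,"turn": 0,"jaw": -1},{"tx": 0,"ty": 0,"tz": 0,"turn": 0,"jaw": -1},{"tx": 0,"ty": 0,"tz": 0,"turn": 0,"jaw": -1}])

```text
time_s: 4.72
position: [0.4869, 0.1099, 0.0974]
tool_rot: [[0.0, 1.0, 0.003], [1.0, -0.0, 0.0], [0.0, 0.003, -1.0]]
ft_force: [-1.8, 0.1, 3.6]
grip_width: 0.0001
```

```bash
python3 look.py 4 side
```

```text
4.7167 [0.48688641 0.10990899 0.09735283] [ 3.49752174e-03  2.33849033e-04 -9.99993856e-01] 0.00013355082413991795 [-1.79310754  0.08760329  3.617127  ]
side yellow [304 190  17  17 179] [312.2 196.8] [0.4787 0.0995 0.072 ]
side blue [284 177  15  11 145] [291. 182.] [0.4761 0.1636 0.0835]
side red [327 194  17  12 171] [335.4 199.7] [0.4818 0.0361 0.0841]
```

The cap was held about 8 mm down for over 2 s at about 3.5 N. Next I withdraw straight up.

Call:
apply_moves(motion=[{"tx": 0,"ty": 0,"tz": -0.4,"turn": 0,"jaw": -1},{"tx": 0,"ty": 0,"tz": -0.9,"turn": 0,"jaw": -1},{"tx": 0,"ty": 0,"tz": -2,"turn": 0,"jaw": -1},{"tx": 0,"ty": 0,"tz": -4,"turn": 0,"jaw": -1},{"tx": 0,"ty": 0,"tz": -6,"turn": 0,"jaw": -1}])

```text
time_s: 5.18
position: [0.4863, 0.1099, 0.1579]
tool_rot: [[0.0, 1.0, 0.002], [1.0, -0.0, 0.0], [0.0, 0.002, -1.0]]
ft_force: [0.1, -0.4, 0.4]
grip_width: -0.0001
```

Call:
apply_moves(motion=[{"tx": 0,"ty": 0,"tz": -2,"turn": 0,"jaw": -1},{"tx": 0,"ty": 0,"tz": -4,"turn": 0,"jaw": -1},{"tx": 0,"ty": 0,"tz": -5,"turn": 0,"jaw": -1},{"tx": 0,"ty": 0,"tz": -5,"turn": 0,"jaw": -1},{"tx": 0,"ty": 0,"tz": -5,"turn": 0,"jaw": -1}])

```text
time_s: 5.6
position: [0.4862, 0.1099, 0.208]
tool_rot: [[0.0, 1.0, 0.003], [1.0, -0.0, 0.0], [0.0, 0.003, -1.0]]
ft_force: [-0.1, 1.0, -0.3]
grip_width: 0.0006
```

```bash
python3 look.py 5 wrist side; python3 -c "
import cv2
a=cv2.imread('pics/side5.png')[100:260,220:440]
cv2.imwrite('pics/c5.png',cv2.resize(a,None,fx=3,fy=3))"
```

```text
5.6 [0.48616735 0.10990211 0.2079992 ] [ 2.69275684e-03  3.05303765e-04 -9.99996328e-01] 0.0005797160501900174 [-0.05349462  0.98550006 -0.29248185]
wrist yellow [ 299  182   37   35 1032] [316.8 198.9] [0.4856 0.1098 0.0881]
wrist blue [ 293   94   40   41 1276] [312.2 114.2] [0.4824 0.1725 0.0883]
side yellow [304 185  17  12 180] [312.1 190.4] [0.4792 0.1001 0.0836]
side blue [284 177  15  11 146] [291.  182.1] [0.4758 0.1632 0.0835]
side red [327 194  17  12 172] [335.5 199.7] [0.4818 0.0361 0.0842]
```

View pics/c5.png

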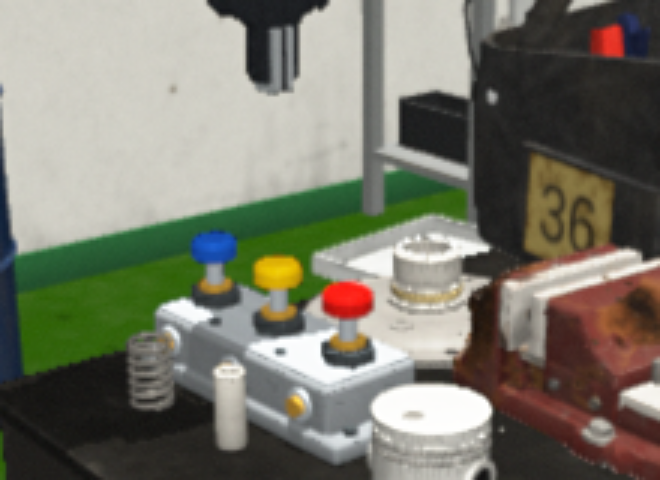

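The yellow cap is fully up at (278,272) in the crop, level with blue and red. The spring, pin and piston are still standing in place, and the gripper is clear.

```bash
python3 -c "
from rig import close_job; print(close_job())"
```

```text
the job is handed in; nothing more can be done
None
```

I pressed the yellow cap straight down about 8 mm with the shut fingertips and held it there for just over 2 s. The measured force was about 2.4–3.8 N. I then lifted straight up, clear of everything, and handed the job in at about 5.6 s; `close_job` gives no verdict.

- **Yellow cap:** in the last images its top is back at 0.088 m, and in the side view it sits on exactly the same pixels as before the press.
- **Blue and red caps:** neither moved in the side view at any point.
- **Piston, spring and pin:** in the last side view all three are standing and look untouched. I checked them by eye only, without measuring their positions.
- **Disagreements:** the scene and side cameras place the cap centres 5–10 mm away from where the wrist camera does, because they mostly see the cap's side. I positioned the arm from the wrist camera. The force reading is noisy by about 1 N. No check failed.

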